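# Lock the filter carrier into the coffee brewer

## Robot

A 7-joint arm with a two-finger parallel gripper is mounted at the origin on a cart in front of the work surface, level with it; the furniture and walls round the work are solid. World frame = base frame: x ahead of the robot, y to its left, z up, the work surface at z = 0. Lengths are in m, angles in rad, forces in N, time in s.
With the tool pointing down it reaches from about 0.35 to 0.775 m from the base axis. Payload 3.1 kg.
Tool frame: the origin (TCP) lies at the very end of the fingers, on their centre line; the grasp point (between the pads) lies 19 mm behind it; z points along the fingers, y is the line along which they close (so a half turn about z gives the same grasp; the last joint's range is limited). The gripper opens to 85 mm and grips with 20 to 120 N. Pads are 22 mm wide; open, the fingers measure 114 mm over their backs; the gripper's body (76 mm by 85 mm) begins 54 mm behind the grasp point. The pads swing forward as they close: fully open they stand 13 mm farther back than shut.
Start: joints at [1.184, 0.311, 0.014, 1.512, -0.004, 1.319, -0.027], TCP at [0.186, -0.518, 0.201] pointing down, gripper open.
Joint ranges: [-2.7, 2.7], [-0.3, 1.91], [-1.27, 1.3], [0.12, 2.57], [-1.44, 4.58], [0.2, 2.03], [-3.05, 3.05]. Speed limits (rad/s): [2.79, 2.79, 3.14, 3.14, 3.14, 3.14, 3.14].

## Interface

Orientations are given as a unit quaternion [x, y, z, w].
In Python, from cell import * gives the robot as it stands. The module is installed in compiled form; this text tells all that it offers.
- The arm moves only by the tool step_arm, never from a script. Its arguments are lists of equal length, an entry for each row: "offset": the shift along the tool's x, y, z in m, a list of three; "turn": the turn, a rotation vector about the tool's x, y, z in rad, a list of three; "hand": the opening, from 0 (shut) to 1 (fully open). In form: {"offset": [[dx, dy, dz], ...], "turn": [[wx, wy, wz], ...], "hand": [hand, ...]}. A call has 1 to 8 rows; each row shifts and turns the commanded pose from where the row before left it, along the tool's axes as they then stand; what a row does not reach is not made up. A row lasts 1/12 s, in which the tool goes at most 41.7 mm and 7.16 degrees, less where a joint would pass 70% of its speed; a pose out of reach is approached as far as the arm can. A call is refused whole if a number of a shift passes 0.0417 or a number of a turn 0.125, either way. A call with a gripper value outside its range is refused whole. The fingers move at their own pace and stop on an object; the grip force is fixed at half the most. Time passes only in rows, so rows that do not move let the fingers close. It gives the time, the measured TCP pose, the force, the opening and the grip force at its end, in the units of the state.
- read_state(): the state, without advancing time (a new reading comes with each control period).
- capture(name): name is "scene" or "top"; returns a dict with "image" (420x560x3 uint8, blue, green, red), "intrinsics" (3x3 intrinsics, pixels), "dist_coeffs" ([k1, k2, p1, p2, k3] as OpenCV has them; the pictures are not rectified), "R" (3x3) and "t" (3): a world point X has camera coordinates R X + t. Camera axes: x right, y down, z forward; pixel columns grow to the right and rows downward; lengths in m; the calibration is good to about 2 mm. A picture is of the moment at which its call begins. There is no depth.
- close_job(): hands the job in; it is judged then, once.
Trained networks look in a picture, given as the dict that the camera call returned (one of the last four; its "shot" number tells which), for a name from the list of things; names that differ only in an ending like _2 or _b are one class to them, and where a whole thing is asked for, a point or a joint stands for the part that bears it (a point fixed in the world has none). Each returns a list of dicts, best first, with "p" (0 to 1); they miss things now and then, are a little off and sometimes report something else, mostly with a low value. They report only what shows in the picture. A call takes as long as a camera call.
- recognise(picture, target): "point" ([row, column] as shares, 0 to 1, of the picture: columns of its width, rows of its height, amid what is visible of it).
- silhouettes(picture, target): "region" (420x560 bool, what is visible of it) and "point" ([row, column] as shares, 0 to 1, of the picture: columns of its width, rows of its height, amid what is visible of it).
- place_of(picture, target): "point" ([row, column] as shares, 0 to 1, of the picture: columns of its width, rows of its height: a listed point, or the origin of a listed thing).
The state is a dict: "clock": time; "qpos": joint angles; "joint_vel": joint speeds; "tau": joint torques, N m; "ee_pos": TCP position; "tool_rot": TCP orientation; "ft_force": force on the tool from outside, world axes, zero at the start; "ft_torque": the same for the moment, N m; "grip_width": finger opening in m; "grasp_force": force on a finger pad.
Only numpy, scipy, OpenCV 4.12 (cv2) and the standard library are available. Lean on these libraries where they do the work, as an engineer would, in place of code of your own. Each camera call takes 0.05 s, during which the arm holds its last target. There are 200 camera calls.

## Task

Get the coffee brewer ready: take the black filter carrier by the wooden grip of its arch handle, bring it under the brew head over the waiting mug, feel for the slots, push it up into the head and twist its handle from left to right until the lugs drop into their lock, then let go so that it hangs there level. Work gently, never force it against the brewer, and leave the mug and everything else on the worktop where they stand.

Things in the scene. Friction and masses are not known exactly. Their poses are not given: they have to be found in the camera images.
- carrier: Loose filter carrier, 0.17 to 0.31 kg, upright; origin on its axis at the underside, z up. Black cup, 67 mm diameter (z 0 to 29 mm), then a steel neck of 56 mm diameter to a rim at z = 58 mm (3.5 mm bevel). A 14 mm wide C-shaped arch leaves the cup along -x, rises at x = -64 to -76 mm and returns over the top to the grip bar; it is open to +x and both sides, to straddle the brew head.
- carrier_grip (a point): Centre of the carrier's wooden grip bar, on its axis 133 mm above its underside. Bar 68 mm long along x, 18 mm wide along y, 24 mm high; x points away from the arch's upright.
- carrier_lugs (a point): Point on the carrier's axis at mid height of its two steel lugs, 51 mm above its underside. The lugs stick out of the neck along +y and -y to 37 mm from the axis; each is 10 mm wide and 6 mm high (z = 48 to 54 mm of the carrier).
- brewer: Fixed slim coffee brewer; origin on the worktop on the brew head's axis, front to -x. Base x = -75 to 140, y = -75 to 75 mm, 12 mm high. Column x = 80 to 135 mm, 110 mm wide, 234 mm high; an arm 46 mm wide joins it to the round head: 96 mm diameter, z = 185 to 221 mm, open below, nothing above it. Locked, the carrier's origin is 145 mm above this one, its arch in front within some 20 degrees.
- head_mouth (a point): Centre of the head's underside, axes as the brewer's. Bore 59 mm, two opposite lug slots 14 mm wide (3.4 degrees spare each way). They take the carrier at yaw -48 degrees to the brewer (arch at front left), but the collar with slots, ridges and pockets sits up to 0.3 rad off either way: unseen, to be felt. Off the slots the lug tops stop at this level, the neck 4 mm in the bore.
- head_ridges (a point): Point on the head's axis at ridge height, 12 mm above its underside. Once up through the slots, turn the carrier + about z (anticlockwise from above: arch from left to right across the front); the lug undersides must stay above this level from 12 to 36 degrees past the slot centre. A firm stop blocks turning the other way.
- head_pockets (a point): Point on the head's axis at the floor of the lock pockets, 8 mm above its underside. They are centred 48 degrees past the slot centre; there the lugs drop 4 mm behind the ridge and rest on this floor. A firm stop for turning lies 3.4 degrees beyond. The carrier must never bear on the brewer with over 50 N.
- head_seal (a point): Underside of the sprung seal when free, 17 mm above the head's underside, on the axis. The carrier's rim meets it when the lug undersides are 7 mm up; it pushes down with about 2.5 N at first, 6 N with the lugs 13 mm up, and gives way until they are 16 mm up.
- mug: Loose striped mug, 87 mm in diameter, 90 mm high, stands on the drip plate under the brew head (rim 104 mm above the worktop), handle to the right. Origin at its underside; the bowl's centre is at y = +18 mm. Stays where it is.
- honey: Loose honey jar with a red lid, 65 mm in diameter, 90 mm high, origin under its centre; bystander.
- timer: Loose red and white kitchen timer, 63 mm in diameter, 54 mm high, origin under its centre; bystander.
- tin: Loose flat tin, 86 mm in diameter, 40 mm high, origin under its centre; bystander.
- teaspoon: Loose teaspoon, 139 mm long, lies near the front edge, origin under its centre; bystander.

How it is judged:
By the outcome, as a careful person would: the job done as asked, in the order asked, and still so for the second after the job is handed in, with the robot touching nothing.
It also fails if it takes over 70 s, if anything falls off the work surface, if the arm or the gripper's body presses on something with over 40 N, if the wrist force passes 120 N, or if a joint passes its speed limit or range.

## Working session

There is one attempt and no reset: what is moved stays moved. The work goes in short steps, Python scripts to look and compute and a tool call to move; the robot and the scene stay as the last step left them, time stands still between calls to the robot, and variables do not carry over. Pictures are saved under pics/ and viewed, at most 10 in all, crops included, and the job is handed in when it is done.

Besides the shell and the picture viewer there is one more tool, called after ">>>" as name(argument=value, ...) on one line, values as JSON. step_arm: Moves the arm, as the interface text tells. Its arguments: {"type":"object","properties":{"offset":{"type":"array"},"turn":{"type":"array"},"hand":{"type":"array"}},"required":["offset","turn","hand"]}

```bash
mkdir -p pics; cat > h.py <<'E'
from cell import *
import numpy as np, cv2
from scipy.spatial.transform import Rotation as Ro
def ray(c,pt):
    h,w=c["image"].shape[:2]
    uv=np.array([[[pt[1]*w,pt[0]*h]]],float)
    n=cv2.undistortPoints(uv,np.array(c["intrinsics"]),np.array(c["dist_coeffs"]))[0,0]
    R=np.array(c["R"]);t=np.array(c["t"])
    d=R.T@np.array([n[0],n[1],1]); o=-R.T@t
    return o,d/np.linalg.norm(d)
def atz(c,pt,z):
    o,d=ray(c,pt); return o+d*(z-o[2])/d[2]
def tri(rs):
    A=0;b=0
    for o,d in rs:
        P=np.eye(3)-np.outer(d,d);A=A+P;b=b+P@o
    x=np.linalg.solve(A,b); return x,[np.linalg.norm((np.eye(3)-np.outer(d,d))@(x-o)) for o,d in rs]
def proj(c,X):
    R=np.array(c["R"]);t=np.array(c["t"])
    p,_=cv2.projectPoints(np.array(X,float).reshape(-1,3),cv2.Rodrigues(R)[0],t,np.array(c["intrinsics"]),np.array(c["dist_coeffs"]))
    return p[:,0]
E
python3 - <<'E'
from h import *
C={n:capture(n) for n in("scene","top")}
for n in C: cv2.imwrite(f"pics/{n}0.png",C[n]["image"]); print(n,-np.array(C[n]["R"]).T@C[n]["t"])
for th in["carrier","carrier_grip","carrier_lugs","brewer","head_mouth","head_pockets","mug","honey","timer","tin","teaspoon"]:
    rs=[]
    for n in C:
        r=place_of(C[n],th)
        for q in r[:2]: print(th,n,np.round(np.array(q["point"])*[420,560],1),round(q["p"],2),np.round(atz(C[n],q["point"],0),3))
        if r: rs.append(ray(C[n],r[0]["point"]))
    if len(rs)==2: x,e=tri(rs);print("   tri",np.round(x,4),np.round(e,4))
s=read_state();print(s)
E
```

```text
scene [-0.31875634  0.91857542  0.68735251]
top [ 0.27738574 -0.1133045   1.39661102]
carrier scene [251.5 375.9] 0.63 [ 0.437 -0.23   0.   ]
carrier scene [203.1 256.8] 0.41 [ 0.955 -0.249  0.   ]
carrier top [292.6 347.9] 0.92 [ 0.438 -0.231  0.   ]
   tri [ 0.4384 -0.2307 -0.0007] [0.0002 0.0002]
carrier_grip scene [209.3 375.9] 0.74 [ 0.622 -0.491  0.   ]
carrier_grip top [287.1 350.8] 0.97 [ 0.455 -0.232  0.   ]
carrier_grip top [294.3 351.5] 0.55 [ 0.438 -0.241  0.   ]
   tri [ 0.4395 -0.2202  0.1323] [0.0017 0.0017]
carrier_lugs scene [236.2 373.8] 0.97 [ 0.502 -0.309  0.   ]
carrier_lugs top [288.6 345.6] 0.7 [ 0.446 -0.221  0.   ]
   tri [ 0.4398 -0.2171  0.0517] [0.0002 0.0002]
brewer scene [270.2 255.4] 0.95 [0.605 0.084 0.   ]
brewer top [192.1 262.4] 0.7 [0.602 0.086 0.   ]
   tri [0.6014 0.0863 0.0023] [0.0004 0.0004]
head_mouth scene [203.4 256.9] 0.71 [ 0.953 -0.247  0.   ]
head_mouth top [175.1 259.1] 0.61 [0.643 0.114 0.   ]
head_mouth top [293.1 347.1] 0.58 [ 0.436 -0.229  0.   ]
   tri [0.5924 0.0831 0.1946] [0.0006 0.0006]
head_pockets scene [202.2 254.5] 0.86 [ 
[... 1103 characters left out ...]
, 'qpos': array([ 1.18431127,  0.31084613,  0.01398792,  1.51151982, -0.00440805,
        1.31922408, -0.02718377]), 'joint_vel': array([ 0.00232796, -0.00203179, -0.00060096,  0.00035331, -0.00032197,
       -0.00092768,  0.00011099]), 'tau': array([-6.33024192e-04, -3.79814243e+01,  1.45370308e-01, -2.30861092e+01,
        1.22051215e-02,  2.01639647e-03, -1.86077926e-05]), 'ee_pos': array([ 0.18593445, -0.51761742,  0.20062538]), 'tool_rot': array([ 9.85168470e-01,  1.71589873e-01, -1.06984906e-06,  1.72880138e-05]), 'ft_force': array([ 0.33867895, -0.46144678, -1.03090887]), 'ft_torque': array([-0.04222115,  0.01651828,  0.01244489]), 'grasp_force': 0.0, 'grip_width': 0.0855169954385931}
```

```bash
python3 - <<'E'
import cv2
a=cv2.imread("pics/scene0.png");b=cv2.imread("pics/top0.png")
cv2.imwrite("pics/s0c.png",cv2.resize(a[120:340,190:450],None,fx=3,fy=2.7*1.0))
cv2.imwrite("pics/t0c.png",cv2.resize(b[130:340,150:430],None,fx=2.8,fy=2.8))
E
```

```text
(no output)
```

View pics/s0c.png

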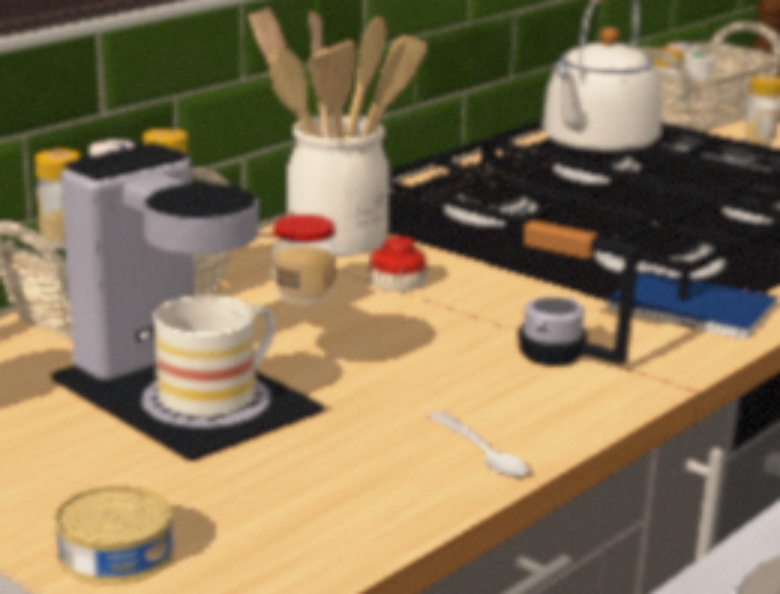

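View pics/t0c.png

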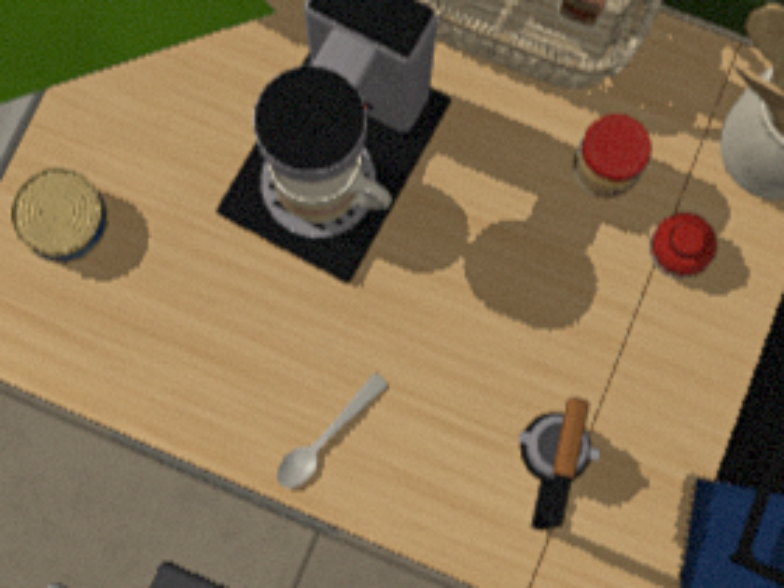

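The scene view shows the brewer with the mug under its head, and the carrier at right with its arch upright to the front right. In the top crop the grip bar runs from (565,472) to (577,402), the lugs are at (525,437) and (598,455), the head disc is centred near (310,120), and the base's front corners are at (220,210) and (350,282). Next I'll work out yaws.

```bash
python3 - <<'E'
from h import *
c=capture("top"); im=c["image"]; s=capture("scene")
P=lambda u,v,z:atz(c,[(130+v/2.8)/420,(150+u/2.8)/560],z)
L,F,B=P(220,210,.012),P(350,282,.012),P(450,98,.012)
print("base",L,F,B)
print("yaw from front edge", np.degrees(np.arctan2(*(L-F)[[1,0]]))-90, "side",np.degrees(np.arctan2(*(B-F)[[1,0]])), np.linalg.norm(L-F),np.linalg.norm(B-F))
y=np.arctan2(*(B-F)[[1,0]]);ex=np.array([np.cos(y),np.sin(y),0]);ey=np.array([-ex[1],ex[0],0])
print("origin from L,F",(L+F)/2+.075*ex)
# head disc: dark region
hsv=cv2.cvtColor(im,cv2.COLOR_BGR2HSV)
d=(im.max(2)<60).astype(np.uint8)
n,lab,st,ce=cv2.connectedComponentsWithStats(d)
k=lab[173,261]; print("disc",st[k],ce[k], atz(c,[ce[k][1]/420,ce[k][0]/560],.221))
# grip orange
m=((hsv[...,0]>3)&(hsv[...,0]<16)&(hsv[...,1]>130)).astype(np.uint8); m2=np.zeros_like(m); m2[265:305,335:370]=m[265:305,335:370]
g=np.argwhere(m2); print(len(g),g.mean(0))
W=np.array([atz(c,[(r+.5)/420,(q+.5)/560],.145)[:2] for r,q in g]); w=W-W.mean(0)
u=np.linalg.svd(w)[2][0]; u*=np.sign(u@[1,0.2]) ; print("grip centre",W.mean(0),"yaw",np.degrees(np.arctan2(u[1],u[0])),np.ptp(w@u),np.ptp(w@[-u[1],u[0]]))
sg=silhouettes(c,"carrier_grip")
for q in sg[:1]:print("sil",q["p"],np.array(q["point"])*[420,560],q["region"].sum())
a,b=P(525,437,.051),P(598,455,.051);print("lugs",a,b,(a+b)/2,np.degrees(np.arctan2(*(a-b)[[1,0]]))-90,np.linalg.norm(a-b))
a,b=P(565,470,.145),P(577,402,.145);print("bar",a,b,np.degrees(np.arctan2(*(b-a)[[1,0]])),np.linalg.norm(a-b))
print(Ro.from_quat(read_state()["tool_rot"]).as_matrix())
E
```

```text
base [0.52945543 0.15479047 0.012     ] [0.51359549 0.01056133 0.012     ] [ 0.72241374 -0.00734058  0.012     ]
yaw from front edge -6.275230574493136 side -4.899966394259401 0.14509852256588568 0.20958421374937905
origin from L,F [0.59625136 0.07626968 0.012     ]
disc [ 228  150   83   81 2475] [266.11555556 186.00888889] [0.56709774 0.05272073 0.221     ]
213 [285.97652582 353.34741784]
grip centre [ 0.44071519 -0.22615681] yaw 9.737993733166162 0.06667003478943748 0.018985826648833463
sil 0.76 [291.018 343.728] 725
lugs [ 0.43757133 -0.19596205  0.051     ] [ 0.44842672 -0.26287687  0.051     ] [ 0.44299903 -0.22941946  0.051     ] 9.214647520944837 0.06778961487460992
bar [ 0.41394308 -0.23134298  0.145     ] [ 0.47115352 -0.21999123  0.145     ] 11.222915264685776 0.05832577917734895
[[ 9.41123926e-01  3.38061763e-01 -2.07804667e-05]
 [ 3.38061763e-01 -9.41123926e-01  1.80781063e-05]
 [-1.34454780e-05 -2.40388196e-05 -1.00000000e+00]]
```

>>> step_arm(offset=[[0.0335,-0.0185,0],[0.0335,-0.0185,0],[0.0335,-0.0185,0],[0.0335,-0.0185,0],[0.0335,-0.0185,0],[0.0335,-0.0185,0],[0.0335,-0.0185,0],[0.0335,-0.0185,0]], turn=[[0,0,0],[0,0,0],[0,0,0],[0,0,0],[0,0,0],[0,0,0],[0,0,0.08],[0,0,0.09]], hand=[1,1,1,1,1,1,1,1])

```text
clock: 2.02
ee_pos: [0.391, -0.2881, 0.2009]
tool_rot: [0.996, 0.085, 0.0, 0.0]
ft_force: [-0.2, 0.0, -0.2]
grip_width: 0.0861
grasp_force: 0.0
```

```bash
cat >> h.py <<'E'
def go(X,yaw=None):
    s=read_state();R=Ro.from_quat(s["tool_rot"]).as_matrix()
    print("clk",round(s["clock"],2),"pos",np.round(s["ee_pos"],4),"yaw",round(np.degrees(np.arctan2(R[1,0],R[0,0])),2),"tilt",np.round(np.degrees(R[:2,2]),2),"F",np.round(s["ft_force"],1),"T",np.round(s["ft_torque"],2),"w",round(s["grip_width"],4))
    print("toolofs",np.round(R.T@(np.array(X)-s["ee_pos"]),4), "" if yaw is None else "turnz %.3f"%-np.radians(yaw-np.degrees(np.arctan2(R[1,0],R[0,0]))))
E
python3 - <<'E'
from h import *
go([.440,-.227,.2],9.7)
C={n:capture(n) for n in("scene","top")}
P=lambda u,v,z:atz(C["top"],[(130+v/2.8)/420,(150+u/2.8)/560],z)
print("head top",P(311,120,.221))
for th in["carrier","carrier_grip","carrier_lugs","brewer"]:
    rs=[]
    for n in C:
        r=place_of(C[n],th)
        if r: rs.append(ray(C[n],r[0]["point"])); print(th,n,np.round(np.array(r[0]["point"])*[420,560],1),round(r[0]["p"],2))
    if len(rs)==2: x,e=tri(rs);print("   tri",np.round(x,4),np.round(e,4))
im=C["scene"]["image"];hsv=cv2.cvtColor(im,cv2.COLOR_BGR2HSV)
m=((hsv[...,0]>3)&(hsv[...,0]<16)&(hsv[...,1]>130)).astype(np.uint8); m2=np.zeros_like(m); m2[195:225,355:400]=m[195:225,355:400]
g=np.argwhere(m2)+.5;print("orange scene",len(g),g.mean(0),g.min(0),g.max(0))
ax=np.radians(9.7);X=np.array([.440,-.227,.133])
print("pred scene grip",proj(C["scene"],[X,X+[.034*np.cos(ax),.034*np.sin(ax),0],X-[.034*np.cos(ax),.034*np.sin(ax),0]]))
E
```

```text
clk 2.02 pos [ 0.391  -0.2881  0.2009] yaw 9.78 tilt [ 0.01 -0.02] F [-0.2  0.  -0.2] T [-0.01 -0.05  0.01] w 0.0861
toolofs [ 0.0587 -0.0519  0.0009] turnz 0.001
head top [0.59181883 0.07635938 0.221     ]
carrier scene [251.6 373. ] 0.58
carrier top [292.9 344.9] 0.8
   tri [ 0.4375 -0.2216  0.0021] [0.0037 0.0037]
carrier_grip scene [208.4 378.3] 0.58
carrier_grip top [285.9 352.1] 0.89
   tri [ 0.4396 -0.2242  0.1343] [0.0025 0.0025]
carrier_lugs scene [237.1 371.5] 0.57
carrier_lugs top [290.1 350.2] 0.82
   tri [ 0.447  -0.227   0.0424] [0.006 0.006]
brewer scene [273.1 258.8] 0.65
brewer top [195.3 264.9] 0.73
   tri [ 0.598   0.0778 -0.0085] [0.0003 0.0003]
orange scene 276 [208.47826087 376.10144928] [201.5 364.5] [215.5 388.5]
pred scene grip [[377.8136569  208.4039247 ]
 [366.69110504 205.79766816]
 [389.19252118 211.07200791]]
```

>>> step_arm(offset=[[0.029,-0.026,0],[0.0295,-0.026,0],[0,0,0],[0,0,0.03],[0,0,0.03],[0,0,0.025],[0,0,0],[0,0,0]], turn=[[0,0,0],[0,0,0],[0,0,0],[0,0,0],[0,0,0],[0,0,0],[0,0,0],[0,0,0]], hand=[1,1,1,1,1,1,0.5,0.4])

```text
clock: 3.18
ee_pos: [0.4375, -0.2286, 0.1148]
tool_rot: [0.996, 0.087, -0.001, -0.001]
ft_force: [-0.3, 0.2, 0.5]
grip_width: 0.0638
grasp_force: 0.0
```

>>> step_arm(offset=[[0,0,0],[0,0,0],[0,0,0],[0,0,0],[0,0,0],[0,0,0]], turn=[[0,0,0],[0,0,0],[0,0,0],[0,0,0],[0,0,0],[0,0,0]], hand=[0.3,0.2,0,0,0,0])

```text
clock: 3.68
ee_pos: [0.4392, -0.2286, 0.1161]
tool_rot: [0.996, 0.087, 0.0, 0.0]
ft_force: [0.5, -0.2, -0.4]
grip_width: 0.0004
grasp_force: 0.0
```

```bash
python3 - <<'E'
from h import *
go([.440,-.227,.115],9.7)
C={n:capture(n) for n in("scene","top")}
a=cv2.resize(C["scene"]["image"][130:280,310:450],None,fx=3.5,fy=3.5)
b=cv2.resize(C["top"]["image"][220:340,290:410],None,fx=4,fy=4)
h=max(a.shape[0],b.shape[0]);o=np.zeros((h,a.shape[1]+b.shape[1],3),np.uint8);o[:a.shape[0],:a.shape[1]]=a;o[:b.shape[0],a.shape[1]:]=b
o=cv2.resize(o,None,fx=.8,fy=.8)
print(o.shape);cv2.imwrite("pics/miss.png",o)
E
```

```text
clk 3.68 pos [ 0.4392 -0.2286  0.1161] yaw 10.02 tilt [ 0.05 -0.03] F [ 0.5 -0.2 -0.4] T [ 0.06 -0.01  0.01] w 0.0004
toolofs [ 0.0011 -0.0014  0.0011] turnz 0.006
(420, 776, 3)
```

View pics/miss.png

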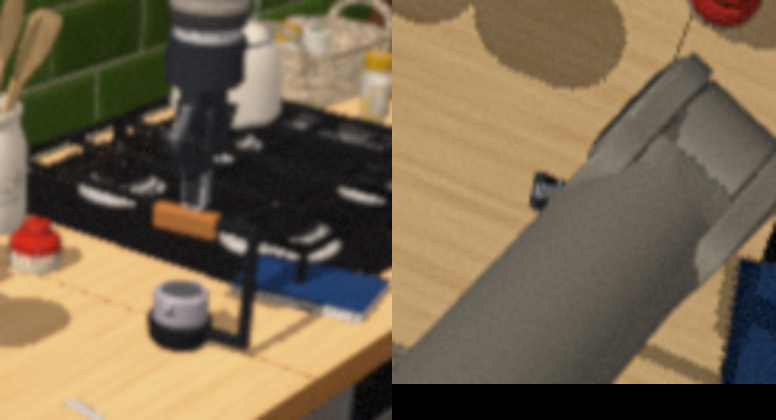

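```bash
python3 - <<'E'
from h import *
c=capture("scene");s=read_state();e=s["ee_pos"]
p=proj(c,[e,e+[0,0,.03],e+[0,0,.054+.019]]);print(p,(p-[310,130])*2.8)
t=capture("top");print(proj(t,[e,e+[0,0,.15]]), (proj(t,[e,e+[0,0,.15]])-[290,220])*3.2)
for n,cc in(("scene",c),("top",t)):
  for th in("carrier_grip","carrier_lugs","carrier"):
    for r in place_of(cc,th)[:1]:print(n,th,np.array(r["point"])*[420,560],r["p"])
a=cv2.resize(c["image"][180:240,350:410],None,fx=9,fy=9,interpolation=cv2.INTER_CUBIC)
cv2.imwrite("pics/miss2.png",a)
E
```

```text
[[378.01756496 214.14242849]
 [378.74943545 204.08182902]
 [379.81248161 189.37547546]] [[190.4491819  235.59879978]
 [192.49841926 207.42912126]
 [195.47494849 166.25133129]]
[[352.88344183 288.53931683]
 [361.95067853 282.82705405]] [[201.22701384 219.32581385]
 [230.24217131 201.04657296]]
scene carrier_grip [208.32  374.808] 0.73
scene carrier_lugs [235.998 372.4  ] 0.6
scene carrier [249.102 376.712] 0.93
top carrier [174.006 259.224] 0.39
```

View pics/miss2.png

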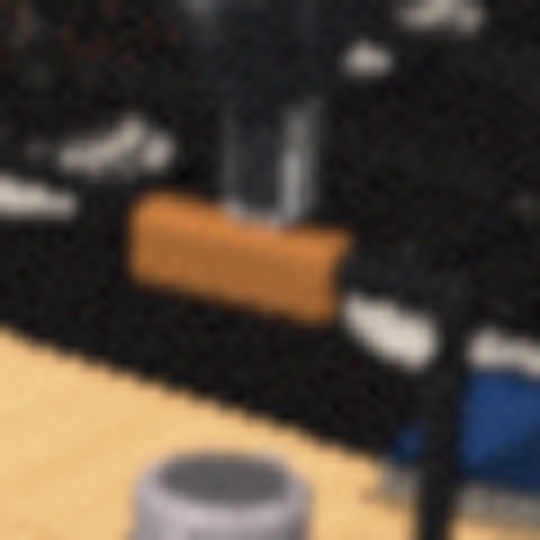

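The picture shows the closed fingertips ending at about (379,204), right at the bar's upper edge, and the bar has not moved. It isn't clear whether the tips are above the bar or behind it. I'll raise the closed fingers and measure where the tips really are.

>>> step_arm(offset=[[0,0,-0.03],[0,0,-0.03],[0,0,0]], turn=[[0,0,0],[0,0,0],[0,0,0]], hand=[0,0,0])

```text
clock: 4.43
ee_pos: [0.4429, -0.2302, 0.1814]
tool_rot: [0.996, 0.087, 0.005, 0.003]
ft_force: [2.1, 0.3, 0.7]
grip_width: 0.0001
grasp_force: 0.0
```

```bash
python3 - <<'E'
from h import *
c=capture("scene");s=read_state();e=s["ee_pos"]; print(e)
p=proj(c,[e,e+[0,0,.019],e+[0,0,.073]]);print(p)
a=cv2.resize(c["image"][150:230,340:420],None,fx=7,fy=7,interpolation=cv2.INTER_CUBIC)
for q in p: cv2.drawMarker(a,tuple(int(v) for v in (q-[340,150])*7),(0,0,255),cv2.MARKER_CROSS,12,1)
cv2.imwrite("pics/tip.png",np.clip(a.astype(float)*1.6,0,255).astype(np.uint8))
E
```

```text
[ 0.44165216 -0.22962345  0.17904119]
[[378.99434059 192.3566055 ]
 [379.4638147  185.79303841]
 [380.81551581 166.76899306]]
```

View pics/tip.png

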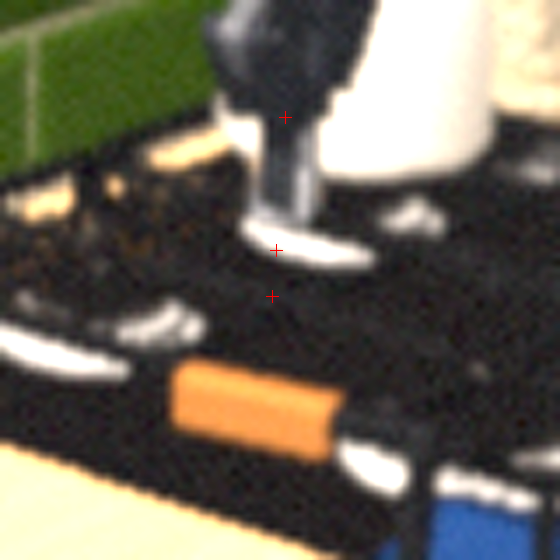

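The fingertips show at row ~182, but the reported TCP projects to row 192. So the real tips sit about 30 mm above the reported TCP, and the fingers closed just over the bar. I'll open and go about 30 mm lower, checking force.

>>> step_arm(offset=[[0,0,0],[0,0,0],[0,0,0],[0,0,0.02],[0,0,0.02],[0,0,0.02],[0,0,0.015],[0,0,0]], turn=[[0,0,0],[0,0,0],[0,0,0],[0,0,0],[0,0,0],[0,0,0],[0,0,0],[0,0,0]], hand=[1,1,1,1,1,1,1,1])

```text
clock: 5.15
ee_pos: [0.4352, -0.2268, 0.0963]
tool_rot: [0.996, 0.087, -0.004, -0.003]
ft_force: [-0.7, 0.6, 0.1]
grip_width: 0.0855
grasp_force: 0.0
```

>>> step_arm(offset=[[0,0,0],[0,0,0.006],[0,0,0.005],[0,0,0],[0,0,0]], turn=[[0,0,0],[0,0,0],[0,0,0],[0,0,0],[0,0,0]], hand=[1,1,1,1,1])

```text
clock: 5.57
ee_pos: [0.439, -0.2285, 0.0898]
tool_rot: [0.996, 0.087, 0.0, 0.0]
ft_force: [0.1, 0.3, 0.6]
grip_width: 0.0853
grasp_force: 0.0
```

>>> step_arm(offset=[[0,0,0],[0,0,0],[0,0,0],[0,0,0],[0,0,0],[0,0,0],[0,0,0],[0,0,0]], turn=[[0,0,0],[0,0,0],[0,0,0],[0,0,0],[0,0,0],[0,0,0],[0,0,0],[0,0,0]], hand=[0.7,0.6,0.5,0.4,0.3,0.2,0.1,0])

```text
clock: 6.23
ee_pos: [0.4389, -0.2285, 0.0896]
tool_rot: [0.996, 0.087, -0.0, 0.0]
ft_force: [-0.0, -0.3, -0.5]
grip_width: 0.0169
grasp_force: 61.2
```

```bash
python3 - <<'E'
from h import *
go([.44,-.227,.09],9.7)
c=capture("scene")
im=c["image"];hsv=cv2.cvtColor(im,cv2.COLOR_BGR2HSV)
m=((hsv[...,0]>3)&(hsv[...,0]<16)&(hsv[...,1]>130));g=np.argwhere(m[195:225,355:400])+[195.5,355.5];print("orange",len(g),g.mean(0),g.min(0),g.max(0))
cv2.imwrite("pics/grasp.png",cv2.resize(im[150:280,340:430],None,fx=4.5,fy=4.5,interpolation=cv2.INTER_CUBIC))
E
```

```text
clk 6.23 pos [ 0.4389 -0.2285  0.0896] yaw 10.02 tilt [-0. -0.] F [-0.  -0.3 -0.5] T [0.08 0.01 0.02] w 0.0169
toolofs [ 0.0013 -0.0012 -0.0004] turnz 0.006
orange 154 [208.04545455 376.22077922] [201.5 364.5] [215.5 389.5]
```

View pics/grasp.png

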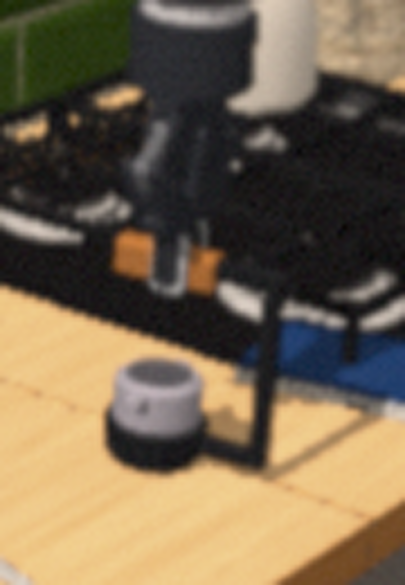

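Grasp confirmed: 16.9 mm width, 61 N, with the bar between the pads and the fingertip at about row 215. Lifting now, then across to the front of the brewer.

>>> step_arm(offset=[[0,0,-0.006],[0,0,-0.014],[0,0,-0.02],[0,0,-0.025],[0,0,-0.025],[0,0,-0.016],[0,0,-0.006],[0,0,0]], turn=[[0,0,0],[0,0,0],[0,0,0],[0,0,0],[0,0,0],[0,0,0],[0,0,0],[0,0,0]], hand=[0,0,0,0,0,0,0,0])

```text
clock: 6.95
ee_pos: [0.4398, -0.2289, 0.2031]
tool_rot: [0.996, 0.087, 0.001, 0.001]
ft_force: [-0.0, -0.4, -2.4]
grip_width: 0.0171
grasp_force: 61.1
```

>>> step_arm(offset=[[0.004,-0.018,0],[0.0065,-0.0316,0],[0.0065,-0.0316,0],[0.0065,-0.0316,0],[0.0065,-0.0316,0],[0.0065,-0.0316,0],[0.0065,-0.0316,0],[0.0065,-0.0316,0]], turn=[[0,0,0],[0,0,0],[0,0,0],[0,0,0],[0,0,0],[0,0,0],[0,0,0],[0,0,0]], hand=[0,0,0,0,0,0,0,0])

```text
clock: 7.62
ee_pos: [0.4443, 0.017, 0.1998]
tool_rot: [0.996, 0.087, -0.002, -0.0]
ft_force: [0.9, 0.4, -2.0]
grip_width: 0.0169
grasp_force: 60.9
```

>>> step_arm(offset=[[0.0065,-0.0316,0],[0.0065,-0.0316,0],[0,0,0],[0,0,0],[0,0,0],[0,0,0],[0,0,0],[0,0,0]], turn=[[0,0,0],[0,0,0],[0,0,0.08],[0,0,0.12],[0,0,0.12],[0,0,0.12],[0,0,0.12],[0,0,0.12]], hand=[0,0,0,0,0,0,0,0])

```text
clock: 8.28
ee_pos: [0.4463, 0.0799, 0.1996]
tool_rot: [0.968, -0.253, -0.002, 0.001]
ft_force: [-0.8, -0.8, -2.9]
grip_width: 0.0165
grasp_force: 60.9
```

>>> step_arm(offset=[[0,0,0],[0,0,0],[0,0,0],[0,0,0],[0,0,0],[0,0,0]], turn=[[0,0,0.12],[0,0,0.12],[0,0,0.12],[0,0,0.07],[0,0,0],[0,0,0]], hand=[0,0,0,0,0,0])

```text
clock: 8.78
ee_pos: [0.4467, 0.0799, 0.2002]
tool_rot: [0.893, -0.45, -0.001, 0.001]
ft_force: [0.4, 0.4, -1.5]
grip_width: 0.0169
grasp_force: 60.9
```

```bash
cat >> h.py <<'E'
th=np.linspace(0,2*np.pi,60)
def circ(c,z,r): return np.c_[c[0]+r*np.cos(th),c[1]+r*np.sin(th),np.full(60,z)]
def carrier_pts(c,z,yaw):
    k=np.radians(yaw);R=np.array([[np.cos(k),-np.sin(k)],[np.sin(k),np.cos(k)]])
    def m(P): P=np.array(P,float); return np.c_[P[:,:2]@R.T+c[:2],P[:,2]+z]
    bar=lambda zz:m([[34,9,zz],[34,-9,zz],[-34,-9,zz],[-34,9,zz],[34,9,zz]]*np.array([1e-3,1e-3,1]))
    return [circ(c,z,.0335),circ(c,z+.058,.0245),bar(.121),bar(.145)]
def brewer_pts(c,yaw):
    k=np.radians(yaw);R=np.array([[np.cos(k),-np.sin(k)],[np.sin(k),np.cos(k)]])
    def m(P,z): P=np.array(P,float)*1e-3; return np.c_[P@R.T+c[:2],np.full(len(P),z)]
    return [circ(c,.185,.048),circ(c,.221,.048),m([[-75,-75],[140,-75],[140,75],[-75,75],[-75,-75]],.012),m([[80,-55],[135,-55],[135,55],[80,55],[80,-55]],.234)]
def draw(c,groups,box,f,name):
    r0,r1,c0,c1=box
    a=cv2.resize(c["image"][r0:r1,c0:c1],None,fx=f,fy=f,interpolation=cv2.INTER_CUBIC)
    for pts,col in groups:
        for P in pts: cv2.polylines(a,[np.int32((proj(c,P)-[c0,r0])*f)],False,col,1)
    return a
E
python3 - <<'E'
from h import *
go([.448,.0835,.205],-53.5)
C={n:capture(n) for n in("scene","top")}
for th_ in["carrier","carrier_grip","carrier_lugs","brewer","head_mouth","head_pockets","head_seal"]:
    rs=[]
    for n in C:
        r=place_of(C[n],th_)
        if r: rs.append(ray(C[n],r[0]["point"])); print(th_,n,np.round(np.array(r[0]["point"])*[420,560],1),round(r[0]["p"],2),end=" ")
    if len(rs)==2: x,e=tri(rs);print("   tri",np.round(x,4),np.round(e,4))
    else: print()
s=read_state();e=s["ee_pos"]
g=[(carrier_pts(e[:2],e[2]-.0896,-53.5),(0,255,0)),(brewer_pts([.596,.079],-5.5),(0,0,255))]
a=draw(C["scene"],g,(140,300,170,350),3.3,0)[:590];b=draw(C["top"],g,(120,260,210,350),3.3,0)
cv2.imwrite("pics/ov_s.png",a);cv2.imwrite("pics/ov_t.png",b)
np.save("cs.npy",C["scene"]["image"])
E
```

```text
clk 8.78 pos [0.4467 0.0799 0.2002] yaw -53.47 tilt [-0.18 -0.03] F [ 0.4  0.4 -1.5] T [ 0.04 -0.02 -0.03] w 0.0169
toolofs [-0.0021 -0.0032 -0.0048] turnz 0.001
carrier scene [248.3 300.6] 0.69 carrier top [232.4 236.8] 0.75    tri [0.4502 0.0831 0.1201] [0.0051 0.0051]
carrier_grip scene [199.9 299.8] 0.68 
carrier_lugs scene [233.2 302. ] 0.78 carrier_lugs top [233.1 239.5] 0.84    tri [0.4495 0.0734 0.1557] [0.0009 0.0009]
brewer scene [271.7 257.5] 0.75 brewer top [194.  263.8] 0.64    tri [ 0.5991  0.0813 -0.0033] [0.0003 0.0003]
head_mouth scene [208.4 259.3] 0.86 head_mouth top [177.1 259.4] 0.87    tri [0.5894 0.0809 0.182 ] [0.0017 0.0017]
head_pockets scene [204.1 253.7] 0.87 head_pockets top [175.1 261.6] 0.62    tri [0.5998 0.0816 0.1888] [0.005 0.005]
head_seal scene [199.9 257.9] 0.94 head_seal top [175.1 260.4] 0.68    tri [0.5918 0.0792 0.2029] [0.0011 0.0011]
```

View pics/ov_s.png

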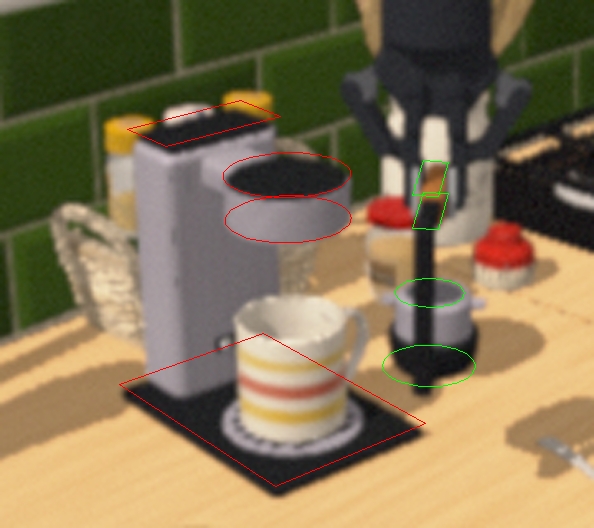

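View pics/ov_t.png

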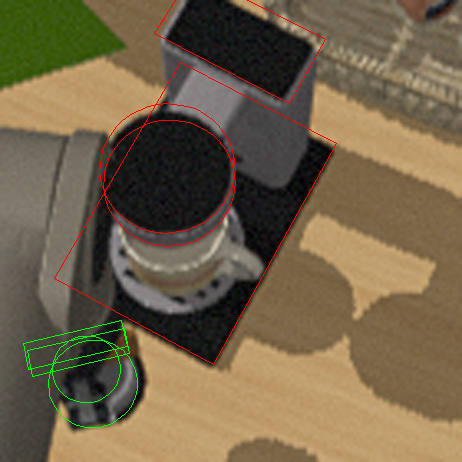

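The overlays show the head model fits within about 1 px at (0.596, 0.079). The carrier cup is about 7 mm beyond the TCP along the bar (scene (432,300), top (103,375)), which may be tilt. I'll turn it side-on to the camera to measure the tilt.

>>> step_arm(offset=[[0,0,-0.002],[0,0,-0.002],[0,0,0],[0,0,0],[0,0,0],[0,0,0],[0,0,0],[0,0,0]], turn=[[0,0,-0.09],[0,0,-0.12],[0,0,-0.12],[0,0,-0.12],[0,0,-0.12],[0,0,-0.12],[0,0,-0.12],[0,0,-0.12]], hand=[0,0,0,0,0,0,0,0])

```text
clock: 10.25
ee_pos: [0.4478, 0.0802, 0.2056]
tool_rot: [1.0, 0.0, 0.0, 0.0]
ft_force: [-0.0, 0.6, -2.1]
grip_width: 0.0169
grasp_force: 61.0
```

>>> step_arm(offset=[[0,0,0],[0,0,0],[0,0,0],[0,0,0]], turn=[[0,0,-0.12],[0,0,-0.05],[0,0,0],[0,0,0]], hand=[0,0,0,0])

```text
clock: 10.58
ee_pos: [0.4479, 0.0801, 0.2056]
tool_rot: [0.997, 0.082, 0.0, 0.0]
ft_force: [0.2, 0.0, -1.8]
grip_width: 0.017
grasp_force: 61.0
```

```bash
python3 - <<'E'
from h import *
go([.448,.0835,.205],-53.5)
C={n:capture(n) for n in("scene","top")}
for th_ in["carrier","carrier_grip","carrier_lugs"]:
    rs=[]
    for n in C:
        r=place_of(C[n],th_)
        if r: rs.append(ray(C[n],r[0]["point"])); print(th_,n,np.round(np.array(r[0]["point"])*[420,560],1),round(r[0]["p"],2),end=" ")
    if len(rs)==2: x,e=tri(rs);print("   tri",np.round(x,4),np.round(e,4))
    else: print()
s=read_state();e=s["ee_pos"];R=Ro.from_quat(s["tool_rot"]).as_matrix();yaw=np.degrees(np.arctan2(R[1,0],R[0,0]))
k=np.radians(yaw);z0=e[2]-.0896
up=lambda x:np.array([[e[0]+x*np.cos(k),e[1]+x*np.sin(k),z0],[e[0]+x*np.cos(k),e[1]+x*np.sin(k),z0+.14]])
g=[(carrier_pts(e[:2],z0,yaw)+[up(-.07)],(0,255,0))]
a=draw(C["scene"],g,(180,280,250,350),5.8,0);b=draw(C["top"],g,(190,270,200,280),5.8*.6,0)
o=np.zeros((a.shape[0],800,3),np.uint8);w=min(800-a.shape[1],b.shape[1]);o[:,:a.shape[1]]=a;o[:b.shape[0],a.shape[1]:a.shape[1]+w]=b[:,:w]
cv2.imwrite("pics/tilt.png",o)
E
```

```text
clk 10.58 pos [0.4479 0.0801 0.2056] yaw 9.35 tilt [ 0. -0.] F [ 0.2  0.  -1.8] T [ 0.01 -0.01 -0.03] w 0.017
toolofs [ 0.0007 -0.0033  0.0006] turnz 1.097
carrier scene [249.  300.3] 0.74 carrier top [236.2 241.3] 0.92    tri [0.4516 0.0737 0.1127] [0.001 0.001]
carrier_grip scene [197.4 295.7] 0.6 carrier_grip top [223.6 233.3] 0.74    tri [0.4547 0.0841 0.2471] [0.0036 0.0036]
carrier_lugs scene [230.7 298.7] 0.91 carrier_lugs top [231.7 237.9] 0.87    tri [0.4521 0.0788 0.1626] [0.0015 0.0015]
```

View pics/tilt.png

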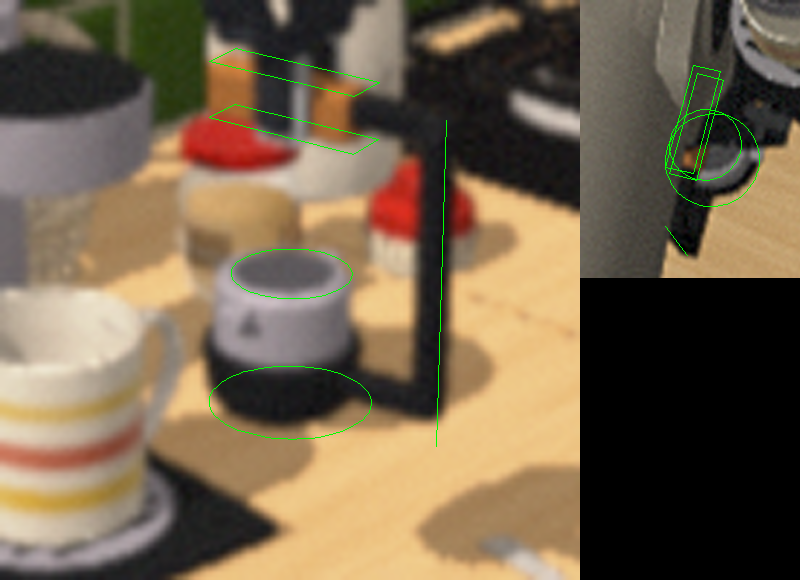

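The side view shows the carrier level: its upright is parallel to the vertical reference and the rim sits at (286,272) as predicted, only about 3 mm off. I'll turn back to the slot yaw and go in under the head.

>>> step_arm(offset=[[0,0,0],[0,0,0],[0,0,0],[0,0,0],[0,0,0],[0,0,0],[0,0,0],[0,0,0]], turn=[[0,0,0.08],[0,0,0.12],[0,0,0.12],[0,0,0.12],[0,0,0.12],[0,0,0.12],[0,0,0.12],[0,0,0.12]], hand=[0,0,0,0,0,0,0,0])

```text
clock: 11.65
ee_pos: [0.4478, 0.0802, 0.2056]
tool_rot: [0.928, -0.371, 0.0, 0.0]
ft_force: [0.5, 0.8, -1.8]
grip_width: 0.0171
grasp_force: 60.9
```

>>> step_arm(offset=[[0,0,0],[0,0,0],[0.0101,-0.0148,0],[0.0101,-0.0148,0],[0.0101,-0.0148,0],[0.0101,-0.0148,0],[0,0,0],[0,0,0]], turn=[[0,0,0.12],[0,0,0.057],[0,0,0],[0,0,0],[0,0,0],[0,0,0],[0,0,0],[0,0,0]], hand=[0,0,0,0,0,0,0,0])

```text
clock: 12.32
ee_pos: [0.5197, 0.083, 0.205]
tool_rot: [0.893, -0.45, -0.001, 0.0]
ft_force: [-0.5, 0.2, -3.4]
grip_width: 0.017
grasp_force: 60.9
```

>>> step_arm(offset=[[0.0101,-0.0148,0],[0.0101,-0.0148,0],[0.0101,-0.0148,0],[0.0101,-0.0148,0],[0,0,0],[0,0,0]], turn=[[0,0,0],[0,0,0],[0,0,0],[0,0,0],[0,0,0],[0,0,0]], hand=[0,0,0,0,0,0])

```text
clock: 12.82
ee_pos: [0.5905, 0.0859, 0.2051]
tool_rot: [0.893, -0.449, -0.001, 0.0]
ft_force: [-0.9, -0.3, -2.0]
grip_width: 0.0171
grasp_force: 60.9
```

```bash
python3 - <<'E'
from h import *
go([.5908,.0856,.2056],-53.5)
C={n:capture(n) for n in("scene","top")}
for th_ in["carrier","carrier_lugs","head_mouth","brewer"]:
    rs=[]
    for n in C:
        r=place_of(C[n],th_)
        if r: rs.append(ray(C[n],r[0]["point"])); print(th_,n,np.round(np.array(r[0]["point"])*[420,560],1),round(r[0]["p"],2),end=" ")
    if len(rs)==2: x,e=tri(rs);print("   tri",np.round(x,4),np.round(e,4))
    else: print()
a=cv2.resize(C["scene"]["image"][170:280,205:315],None,fx=5.3,fy=5.3,interpolation=cv2.INTER_CUBIC)
cv2.imwrite("pics/under.png",a)
E
```

```text
clk 12.82 pos [0.5905 0.0859 0.2051] yaw -53.42 tilt [-0.1  0. ] F [-0.9 -0.3 -2. ] T [ 0.04  0.05 -0.  ] w 0.0171
toolofs [ 0.0004 -0.0001 -0.0005] turnz 0.001
carrier scene [229.8 259.6] 0.91 carrier top [185.8 260.6] 0.59    tri [0.5872 0.0802 0.1226] [0.0009 0.0009]
carrier_lugs scene [214.3 256.8] 0.77 
head_mouth scene [207.2 258.5] 0.98 head_mouth top [176.6 258.9] 0.88    tri [0.5897 0.0824 0.1855] [0.0011 0.0011]
brewer scene [271.7 256.9] 0.71 brewer top [194.8 263.4] 0.87    tri [ 0.5979  0.0824 -0.0029] [0.002 0.002]
```

View pics/under.png

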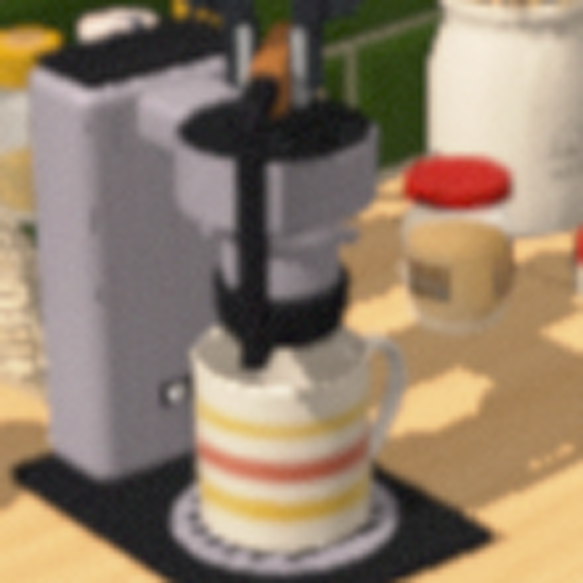

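The carrier is under the head and clear of the mug. In the crop the head's centre is at x≈276 and the cup's at x≈282, so I'll shift about 3 mm and start raising slowly.

>>> step_arm(offset=[[0.0018,-0.0024,0],[0,0,-0.003],[0,0,-0.004],[0,0,-0.003],[0,0,-0.002],[0,0,0],[0,0,0]], turn=[[0,0,0],[0,0,0],[0,0,0],[0,0,0],[0,0,0],[0,0,0],[0,0,0]], hand=[0,0,0,0,0,0,0])

```text
clock: 13.9
ee_pos: [0.5942, 0.086, 0.2178]
tool_rot: [0.893, -0.449, 0.0, -0.0]
ft_force: [0.2, 0.9, -2.7]
grip_width: 0.0167
grasp_force: 60.9
```

>>> step_arm(offset=[[0,0,-0.001],[0,0,-0.001],[0,0,0]], turn=[[0,0,0],[0,0,0],[0,0,0]], hand=[0,0,0])

```text
clock: 14.15
ee_pos: [0.5938, 0.0859, 0.2195]
tool_rot: [0.893, -0.449, -0.0, 0.0]
ft_force: [0.7, 0.1, -2.6]
grip_width: 0.017
grasp_force: 60.9
```

>>> step_arm(offset=[[0,0,-0.001],[0,0,0],[0,0,0]], turn=[[0,0,0],[0,0,0],[0,0,0]], hand=[0,0,0])

```text
clock: 14.4
ee_pos: [0.5935, 0.086, 0.2203]
tool_rot: [0.893, -0.449, -0.001, 0.0]
ft_force: [-0.7, 1.0, -2.5]
grip_width: 0.017
grasp_force: 60.9
```

>>> step_arm(offset=[[0,0,-0.001],[0,0,0],[0,0,0]], turn=[[0,0,0],[0,0,0],[0,0,0]], hand=[0,0,0])

```text
clock: 14.65
ee_pos: [0.5935, 0.086, 0.2205]
tool_rot: [0.893, -0.449, -0.001, 0.0]
ft_force: [0.2, 1.7, -7.1]
grip_width: 0.017
grasp_force: 60.2
```

```bash
python3 -c "
from h import *
go([.5935,.086,.2216],-53.5)"
```

```text
clk 14.65 pos [0.5935 0.086  0.2205] yaw -53.39 tilt [-0.12  0.  ] F [ 0.2  1.7 -7.1] T [0.17 0.13 0.01] w 0.017
toolofs [ 0.     -0.     -0.0011] turnz 0.002
```

Contact is at 0.2205, so the carrier is at 131 mm: the neck is 4 mm into the bore and the lugs rest on the underside. I'll keep light pressure and sweep the yaw to feel for the slots.

>>> step_arm(offset=[[0,0,-0.0005],[0,0,0],[0,0,0],[0,0,0],[0,0,0]], turn=[[0,0,-0.03],[0,0,-0.03],[0,0,-0.03],[0,0,-0.03],[0,0,0]], hand=[0,0,0,0,0])

```text
clock: 15.07
ee_pos: [0.5928, 0.085, 0.2206]
tool_rot: [0.919, -0.395, -0.002, 0.001]
ft_force: [-1.0, 0.0, -8.9]
grip_width: 0.0169
grasp_force: 60.0
```

>>> step_arm(offset=[[0,0,0],[0,0,0],[0,0,0],[0,0,0]], turn=[[0,0,-0.03],[0,0,-0.03],[0,0,-0.03],[0,0,0]], hand=[0,0,0,0])

```text
clock: 15.4
ee_pos: [0.5928, 0.085, 0.2206]
tool_rot: [0.935, -0.354, -0.002, 0.001]
ft_force: [-1.4, -0.2, -9.7]
grip_width: 0.0173
grasp_force: 59.8
```

```bash
python3 -c "
from h import *
go([.5935,.086,.2216],-53.5)"
```

```text
clk 15.4 pos [0.5928 0.085  0.2206] yaw -41.41 tilt [-0.22 -0.09] F [-1.4 -0.2 -9.7] T [-0.2   0.58 -0.01] w 0.0173
toolofs [-0.0002 -0.0012 -0.001 ] turnz 0.211
```

>>> step_arm(offset=[[0,0,0],[0,0,0],[0,0,0],[0,0,0]], turn=[[0,0,-0.03],[0,0,-0.03],[0,0,-0.03],[0,0,0]], hand=[0,0,0,0])

```text
clock: 15.73
ee_pos: [0.5928, 0.0851, 0.2206]
tool_rot: [0.95, -0.311, -0.002, 0.001]
ft_force: [-1.7, -0.7, -10.8]
grip_width: 0.0169
grasp_force: 59.7
```

>>> step_arm(offset=[[0,0,0.001],[0,0,0],[0,0,0],[0,0,-0.001],[0,0,0],[0,0,0]], turn=[[0,0,0.1],[0,0,0.1],[0,0,0.1],[0,0,0.03],[0,0,0.03],[0,0,0]], hand=[0,0,0,0,0,0])

```text
clock: 16.23
ee_pos: [0.5925, 0.0881, 0.2207]
tool_rot: [0.88, -0.476, -0.002, -0.0]
ft_force: [-1.2, 2.1, -12.4]
grip_width: 0.0166
grasp_force: 59.5
```

>>> step_arm(offset=[[0,0,0],[0,0,0],[0,0,0],[0,0,0]], turn=[[0,0,0.03],[0,0,0.03],[0,0,0],[0,0,0]], hand=[0,0,0,0])

```text
clock: 16.57
ee_pos: [0.5939, 0.0865, 0.2218]
tool_rot: [0.865, -0.502, -0.0, -0.0]
ft_force: [-1.7, 1.1, -11.2]
grip_width: 0.0171
grasp_force: 59.8
```

```bash
python3 -c "
from h import *
go([.5935,.086,.2216],-53.5)"
```

```text
clk 16.57 pos [0.5939 0.0865 0.2218] yaw -60.24 tilt [-0.02  0.06] F [ -1.7   1.1 -11.2] T [0.67 0.35 0.01] w 0.0171
toolofs [0.0002 0.0006 0.0002] turnz -0.118
```

>>> step_arm(offset=[[0,0,0],[0,0,0],[0,0,0]], turn=[[0,0,0.02],[0,0,0.02],[0,0,0]], hand=[0,0,0])

```text
clock: 16.82
ee_pos: [0.5943, 0.0866, 0.2232]
tool_rot: [0.854, -0.52, 0.0, -0.001]
ft_force: [-2.3, 1.1, -3.6]
grip_width: 0.0167
grasp_force: 60.6
```

```bash
python3 -c "
from h import *
go([.5935,.086,.2216],-53.5)"
```

```text
clk 16.82 pos [0.5943 0.0866 0.2232] yaw -62.63 tilt [0.06 0.07] F [-2.3  1.1 -3.6] T [ 0.72  0.82 -0.17] w 0.0167
toolofs [0.0002 0.001  0.0016] turnz -0.159
```

The carrier rose 2.7 mm at yaw −62.6° and the force dropped, so the slot is found. Pushing up now.

>>> step_arm(offset=[[0,0,-0.001],[0,0,-0.001],[0,0,-0.001],[0,0,0]], turn=[[0,0,0.025],[0,0,0],[0,0,0],[0,0,0]], hand=[0,0,0,0])

```text
clock: 17.15
ee_pos: [0.5943, 0.0865, 0.2264]
tool_rot: [0.848, -0.53, 0.0, -0.001]
ft_force: [-3.2, 2.4, -1.7]
grip_width: 0.0167
grasp_force: 60.8
```

```bash
python3 -c "
from h import *
go([.5935,.086,.2406],-63)"
```

```text
clk 17.15 pos [0.5943 0.0865 0.2264] yaw -63.98 tilt [0.09 0.05] F [-3.2  2.4 -1.7] T [ 0.67  0.98 -0.01] w 0.0167
toolofs [ 0.0001  0.001  -0.0142] turnz -0.017
```

>>> step_arm(offset=[[-0.001,0.0005,-0.0015],[0,0,-0.0015],[0,0,-0.0015],[0,0,-0.0015],[0,0,0]], turn=[[0,0,0],[0,0,0],[0,0,0],[0,0,0],[0,0,0]], hand=[0,0,0,0,0])

```text
clock: 17.57
ee_pos: [0.5936, 0.0864, 0.2317]
tool_rot: [0.848, -0.53, 0.0, -0.0]
ft_force: [-1.8, 1.8, -2.5]
grip_width: 0.0169
grasp_force: 60.8
```

>>> step_arm(offset=[[0,0,-0.0015],[0,0,-0.0015],[0,0,-0.0015],[0,0,0]], turn=[[0,0,0],[0,0,0],[0,0,0],[0,0,0]], hand=[0,0,0,0])

```text
clock: 17.9
ee_pos: [0.5934, 0.0863, 0.2352]
tool_rot: [0.848, -0.53, 0.0, 0.0]
ft_force: [0.0, 1.8, -6.0]
grip_width: 0.0168
grasp_force: 60.4
```

```bash
python3 -c "
from h import *
go([.5935,.086,.2406],-63)"
```

```text
clk 17.9 pos [0.5934 0.0863 0.2352] yaw -64.02 tilt [-0.01 -0.02] F [ 0.   1.8 -6. ] T [ 0.47  0.13 -0.04] w 0.0168
toolofs [ 0.0003  0.     -0.0054] turnz -0.018
```

>>> step_arm(offset=[[0,0,-0.0015],[0,0,-0.0015],[0,0,-0.0015],[0,0,-0.001],[0,0,0],[0,0,0]], turn=[[0,0,0],[0,0,0],[0,0,0],[0,0,0],[0,0,0],[0,0,0]], hand=[0,0,0,0,0,0])

```text
clock: 18.4
ee_pos: [0.5933, 0.0863, 0.2407]
tool_rot: [0.848, -0.53, 0.0, 0.0]
ft_force: [1.6, 1.6, -8.3]
grip_width: 0.0166
grasp_force: 59.9
```

```bash
python3 -c "
from h import *
go([.5935,.086,.2406],-63)"
```

```text
clk 18.4 pos [0.5933 0.0863 0.2407] yaw -64.02 tilt [-0.01 -0.02] F [ 1.6  1.6 -8.3] T [ 0.41 -0.2   0.04] w 0.0166
toolofs [ 0.0004 -0.      0.0001] turnz -0.018
```

>>> step_arm(offset=[[0,0,0],[0,0,0],[0,0,0],[0,0,0],[0,0,0]], turn=[[0,0,-0.05],[0,0,-0.05],[0,0,-0.05],[0,0,-0.05],[0,0,0]], hand=[0,0,0,0,0])

```text
clock: 18.82
ee_pos: [0.5922, 0.0853, 0.2405]
tool_rot: [0.897, -0.443, -0.001, 0.001]
ft_force: [-0.2, 0.8, -9.1]
grip_width: 0.0169
grasp_force: 59.9
```

```bash
python3 -c "
from h import *
go([.5935,.086,.2406],-16)"
```

```text
clk 18.82 pos [0.5922 0.0853 0.2405] yaw -52.56 tilt [-0.15 -0.1 ] F [-0.2  0.8 -9.1] T [0.1  0.37 0.03] w 0.0169
toolofs [ 0.0002 -0.0014 -0.0001] turnz -0.638
```

>>> step_arm(offset=[[0,0.0003,0],[0,0.0003,0],[0,0.0003,0],[0,0.0003,0],[0,0.0003,0],[0,0,0]], turn=[[0,0,-0.05],[0,0,-0.05],[0,0,-0.05],[0,0,-0.05],[0,0,-0.05],[0,0,0]], hand=[0,0,0,0,0,0])

```text
clock: 19.32
ee_pos: [0.5916, 0.0843, 0.2407]
tool_rot: [0.945, -0.328, -0.0, 0.001]
ft_force: [-0.4, 0.1, -8.5]
grip_width: 0.0169
grasp_force: 59.9
```

```bash
python3 -c "
from h import *
go([.5935,.086,.2406],-16)"
```

```text
clk 19.32 pos [0.5916 0.0843 0.2407] yaw -38.3 tilt [-0.09 -0.1 ] F [-0.4  0.1 -8.5] T [-0.07  0.29  0.04] w 0.0169
toolofs [ 0.0004 -0.0026  0.0001] turnz -0.389
```

Turning freely with small side forces. Carrying on.

>>> step_arm(offset=[[0,0.0003,0],[0,0.0003,0],[0,0.0003,0],[0,0.0003,0],[0,0.0003,0],[0,0,0]], turn=[[0,0,-0.05],[0,0,-0.05],[0,0,-0.05],[0,0,-0.05],[0,0,-0.05],[0,0,0]], hand=[0,0,0,0,0,0])

```text
clock: 19.82
ee_pos: [0.5911, 0.083, 0.2408]
tool_rot: [0.978, -0.208, -0.0, 0.001]
ft_force: [-0.9, -0.4, -9.0]
grip_width: 0.0168
grasp_force: 60.0
```

```bash
python3 -c "
from h import *
go([.5935,.086,.2406],-16)"
```

```text
clk 19.82 pos [0.5911 0.083  0.2408] yaw -24.03 tilt [-0.04 -0.1 ] F [-0.9 -0.4 -9. ] T [-0.21  0.17  0.05] w 0.0168
toolofs [ 0.001  -0.0037  0.0002] turnz -0.140
```

>>> step_arm(offset=[[0,0.0003,0],[0,0.0003,0],[0,0.0003,0],[0,0,0]], turn=[[0,0,-0.05],[0,0,-0.05],[0,0,-0.04],[0,0,0]], hand=[0,0,0,0])

```text
clock: 20.15
ee_pos: [0.591, 0.0824, 0.2409]
tool_rot: [0.99, -0.14, -0.0, 0.001]
ft_force: [-0.1, -0.7, -9.7]
grip_width: 0.0165
grasp_force: 59.9
```

```bash
python3 -c "
from h import *
go([.5935,.086,.2406],-16)"
```

```text
clk 20.15 pos [0.591  0.0824 0.2409] yaw -16.05 tilt [-0.02 -0.08] F [-0.1 -0.7 -9.7] T [-0.24  0.08 -0.06] w 0.0165
toolofs [ 0.0014 -0.0042  0.0003] turnz -0.001
```

>>> step_arm(offset=[[0,0,0],[0,0,0],[0,0,0]], turn=[[0,0,-0.015],[0,0,-0.015],[0,0,0]], hand=[0,0,0])

```text
clock: 20.4
ee_pos: [0.5905, 0.0824, 0.2409]
tool_rot: [0.992, -0.124, -0.001, 0.001]
ft_force: [-0.6, -1.4, -8.7]
grip_width: 0.017
grasp_force: 60.0
```

```bash
python3 -c "
from h import *
go([.5935,.086,.2406],-16)"
```

```text
clk 20.4 pos [0.5905 0.0824 0.2409] yaw -14.23 tilt [-0.08 -0.1 ] F [-0.6 -1.4 -8.7] T [-0.59  0.44 -0.14] w 0.017
toolofs [ 0.0021 -0.0042  0.0003] turnz 0.031
```

>>> step_arm(offset=[[0,0,0],[0,0,0.0015],[0,0,0.0015],[0,0,0.001],[0,0,0]], turn=[[0,0,0.03],[0,0,0],[0,0,0],[0,0,0],[0,0,0]], hand=[0,0,0,0,0])

```text
clock: 20.82
ee_pos: [0.5908, 0.0831, 0.2371]
tool_rot: [0.99, -0.138, -0.0, 0.0]
ft_force: [-1.3, -2.3, -6.7]
grip_width: 0.017
grasp_force: 60.2
```

```bash
python3 -c "
from h import *
go([.5935,.086,.2346],-16)"
```

```text
clk 20.82 pos [0.5908 0.0831 0.2371] yaw -15.88 tilt [-0.02 -0.03] F [-1.3 -2.3 -6.7] T [-0.6   0.53 -0.04] w 0.017
toolofs [ 0.0018 -0.0035  0.0024] turnz 0.002
```

Lug undersides are now 10.5 mm up, below the ridge and with no support force: they are dropping into the pocket. Lowering to the floor.

>>> step_arm(offset=[[0,0,0.001],[0,0,0.001],[0,0,0.0005],[0,0,0]], turn=[[0,0,0],[0,0,0],[0,0,0],[0,0,0]], hand=[0,0,0,0])

```text
clock: 21.15
ee_pos: [0.5912, 0.0836, 0.235]
tool_rot: [0.99, -0.138, 0.0, -0.0]
ft_force: [-0.8, -1.6, -5.6]
grip_width: 0.0168
grasp_force: 60.4
```

>>> step_arm(offset=[[0,0,0.0005],[0,0,0],[0,0,0]], turn=[[0,0,0],[0,0,0],[0,0,0]], hand=[0,0,0])

```text
clock: 21.4
ee_pos: [0.5913, 0.0837, 0.2347]
tool_rot: [0.99, -0.138, 0.001, -0.0]
ft_force: [-1.6, -1.7, -3.0]
grip_width: 0.0166
grasp_force: 60.5
```

```bash
python3 -c "
from h import *
go([.5935,.086,.2346],-16)"
```

```text
clk 21.4 pos [0.5913 0.0837 0.2347] yaw -15.87 tilt [0.07 0.02] F [-1.6 -1.7 -3. ] T [-0.53  0.52 -0.07] w 0.0166
toolofs [ 0.0015 -0.0029  0.0001] turnz 0.002
```

>>> step_arm(offset=[[-0.0005,0.001,0.0005],[0,0,0],[0,0,0]], turn=[[0,0,0],[0,0,0],[0,0,0]], hand=[0,0,0])

```text
clock: 21.65
ee_pos: [0.5911, 0.0836, 0.2347]
tool_rot: [0.99, -0.138, 0.001, -0.001]
ft_force: [-0.7, 0.4, -0.1]
grip_width: 0.017
grasp_force: 60.9
```

```bash
python3 -c "
from h import *
go([.5935,.086,.2346],-16)"
```

```text
clk 21.65 pos [0.5911 0.0836 0.2347] yaw -15.85 tilt [0.17 0.09] F [-0.7  0.4 -0.1] T [-0.1   0.25 -0.07] w 0.017
toolofs [ 0.0017 -0.003   0.0001] turnz 0.003
```

Fully supported, with near-zero force on the tool. Releasing.

>>> step_arm(offset=[[0,0,0],[0,0,0],[0,0,0],[0,0,0],[0,0,0],[0,0,0]], turn=[[0,0,0],[0,0,0],[0,0,0],[0,0,0],[0,0,0],[0,0,0]], hand=[0.3,0.4,0.5,0.6,0.7,0.7])

```text
clock: 22.15
ee_pos: [0.5904, 0.0827, 0.2337]
tool_rot: [0.99, -0.138, 0.0, -0.0]
ft_force: [0.5, 0.6, 0.2]
grip_width: 0.0598
grasp_force: 0.0
```

>>> step_arm(offset=[[0,0,-0.005],[0,0,-0.01],[0,0,-0.015],[0,0,-0.02],[0,0,-0.025],[0,0,-0.025],[0,0,0],[0,0,0]], turn=[[0,0,0],[0,0,0],[0,0,0],[0,0,0],[0,0,0],[0,0,0],[0,0,0],[0,0,0]], hand=[0.7,0.7,0.7,0.7,0.7,0.7,0.7,0.7])

```text
clock: 22.82
ee_pos: [0.5913, 0.0833, 0.3364]
tool_rot: [0.99, -0.138, 0.003, -0.001]
ft_force: [-1.0, 0.0, -0.4]
grip_width: 0.0598
grasp_force: 0.0
```

```bash
python3 - <<'E'
from h import *
go([.5935,.086,.2346],-16)
C={n:capture(n) for n in("scene","top")}
for th_ in["carrier","carrier_grip","carrier_lugs","mug","honey","timer","tin","teaspoon"]:
    rs=[]
    for n in C:
        r=place_of(C[n],th_)
        if r: rs.append(ray(C[n],r[0]["point"])); print(th_,n,np.round(np.array(r[0]["point"])*[420,560],1),round(r[0]["p"],2),end=" ")
    if len(rs)==2: x,e=tri(rs);print("   tri",np.round(x,4),np.round(e,4))
    else: print()
im=C["scene"]["image"];hsv=cv2.cvtColor(im,cv2.COLOR_BGR2HSV)
m=((hsv[...,0]>3)&(hsv[...,0]<16)&(hsv[...,1]>130));g=np.argwhere(m[150:210,235:285])+[150.5,235.5];print("orange",len(g),g.mean(0),g.min(0),g.max(0))
u=np.array([.961,-.276,0])
for X in([.594,.081,.278],[.594,.081,.27]):print(proj(C["scene"],[np.array(X),np.array(X)+.034*u,np.array(X)-.034*u]))
E
```

```text
clk 22.82 pos [0.5913 0.0833 0.3364] yaw -15.87 tilt [0.3  0.08] F [-1.   0.  -0.4] T [0.02 0.04 0.01] w 0.0598
toolofs [ 0.0009 -0.0029  0.1018] turnz 0.002
carrier scene [218.6 258.9] 0.58 
carrier_grip scene [222.  258.1] 0.75 carrier_grip top [162.7 256.7] 0.48    tri [0.6116 0.0933 0.1495] [0.0234 0.0234]
carrier_lugs scene [201.8 255.1] 0.64 
mug scene [266.5 262.7] 0.71 mug top [201.1 269.1] 0.56    tri [0.5891 0.0627 0.0071] [0.0067 0.0067]
honey scene [228.8 291.6] 0.92 honey top [192.2 365.7] 0.82    tri [ 0.7144 -0.1745  0.0012] [0.0022 0.0022]
timer scene [219.6 320.2] 0.63 timer top [219.7 391.9] 0.77    tri [ 0.6689 -0.2637  0.0174] [0.0064 0.0064]
tin scene [323.9 229. ] 0.6 tin top [206.2 170.5] 0.8    tri [0.4634 0.2989 0.0047] [0.0027 0.0027]
teaspoon scene [285.  347.2] 0.63 teaspoon top [283.3 265.7] 0.8    tri [ 0.3768 -0.0212  0.0029] [0.0011 0.0011]
orange 169 [173.58284024 257.30473373] [164.5 247.5] [207.5 284.5]
[[256.48960413 171.38900594]
 [250.31176108 167.67845473]
 [262.93281291 175.25959385]]
[[256.56457985 174.49710233]
 [250.39945206 170.73126063]
 [262.99382113 178.42485   ]]
```

```bash
python3 - <<'E'
from h import *
c=capture("scene");im=c["image"];hsv=cv2.cvtColor(im,cv2.COLOR_BGR2HSV)
m=((hsv[...,0]>3)&(hsv[...,0]<16)&(hsv[...,1]>130)).astype(np.uint8)[155:195,240:275]
n,l,st,ce=cv2.connectedComponentsWithStats(m);k=1+st[1:,4].argmax();print(st[k],ce[k]+[240,155])
# tilt-insensitive check: column-wise top edge slope vs model's
cols=[(q,np.argwhere(l[:,q]==k).min()) for q in range(m.shape[1]) if (l[:,q]==k).sum()>2];print(np.polyfit(*np.array(cols).T,1)[0])
bot=[(q,np.argwhere(l[:,q]==k).max()) for q,_ in cols];print(np.polyfit(*np.array(bot).T,1)[0])
print(close_job())
E
```

```text
[  7   9  17  16 156] [254.67948718 170.50641026]
0.3964285714285716
0.5285714285714291
the job is handed in; nothing more can be done
None
```

The filter carrier is locked in the brew head and hanging on its lugs, and I've handed the job in at about 23 s on the clock. The highest force I read was about 12 N and nothing else moved noticeably; final levelness was only roughly checked by camera.

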